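Hang up the headphones and close the dust cover

ROBOT

A 6-joint arm with a two-finger parallel gripper is mounted at the origin on the work surface. World frame = base frame: x ahead of the robot, y to its left, z up, the work surface at z = 0. Lengths are in mm, angles in rad, forces in N, time in s.
With the tool pointing down it reaches from about 300 to 775 mm from the base axis. Payload 14.6 kg.
Tool frame: the origin (TCP) lies between the finger pads; the fingertips stand manip.nose_length ahead of it and the grasp point (between the pads) lies 11 mm behind it (manip.nose_length is the distance from the TCP to the fingertips, in mm); z points along the fingers, y is the line along which they close (so a half turn about z gives the same grasp; the last joint's range is limited). The gripper opens to 94 mm and grips with 3 to 60 N. Pads are 16 mm wide; open, the fingers measure 119 mm over their backs; the gripper's body (75 mm by 177 mm) begins 78 mm behind the grasp point.
Start: joints at [1.171, 0.3, 1.521, -0, 1.321, -0.067], TCP at [179.677, 519.813, 213.446] pointing down, gripper open.
Joint ranges: [-3.03, 3.03], [-0.79, 2.21], [0.23, 2.52], [-1.04, 4.18], [0, 3.07], [-2.55, 2.55]. Speed limits (rad/s): [2.22, 2.22, 2.57, 3.14, 3.14, 3.14].

INTERFACE

Orientations are given as [roll, pitch, yaw] about the fixed x, y, z axes, in that order (R = Rz(yaw) Ry(pitch) Rx(roll)).
In Python, from cell import manip, cams, job gives the robot as it stands.
- The arm moves only by the tool jog_arm, never from a script. Its argument "commands" is a list of rows, each an object of numbers: "dx", "dy", "dz": the shift along the tool's x, y, z each as a share of 40 mm, from -1 to 1; "ax", "ay", "az": the turn, a rotation vector about the tool's x, y, z each as a share of 10 degrees, from -1 to 1; "gripper": the closure, from 0 (fully open) to 1 (shut). A call has 1 to 10 rows; each row shifts and turns the commanded pose from where the row before left it, along the tool's axes as they then stand; what a row does not reach is not made up. A row lasts 1/8 s, in which the tool goes at most 62.5 mm and 10.7 degrees, less where a joint would pass 70% of its speed; a pose out of reach is approached as far as the arm can. A call with a number of a shift or a turn outside -1 to 1 is refused whole. A call with a gripper value outside its range is refused whole. The fingers move at their own pace and stop on an object; "squeeze" is the grip in N (left out, the last holds). Time passes only in rows, so rows that do not move let the fingers close. It gives the time, the measured TCP pose, the force, the opening and the grip force at its end, in the units of the state.
- manip.read_state(): the state, without advancing time (a new reading comes with each control period).
- cams.camera(name): name is "scene" or "top"; returns a dict with "image" (480x640x3 uint8, red, green, blue), "fx", "fy", "cx", "cy" (pixels), "dist_coeffs" ([k1, k2, p1, p2, k3] as OpenCV has them; the pictures are not rectified), "world_to_cam" (4x4, takes a point from world to camera coordinates). Camera axes: x right, y down, z forward; pixel columns grow to the right and rows downward; lengths in mm; the calibration is good to about 2 mm. A picture is of the moment at which its call begins. There is no depth.
- job.sign_off(): hands the job in; it is judged then, once.
The state is a dict: "clock": time; "joints": joint angles; "qd": joint speeds; "effort": joint torques, N m; "eef_pos": TCP position; "eef_rot": TCP orientation; "wrist_force": force on the tool from outside, world axes, zero at the start; "moment": the same for the moment, N m; "finger_gap": finger opening in mm; "finger_force": force on a finger pad.
Only numpy, scipy, OpenCV 4.12 (cv2) and the standard library are available. Lean on these libraries where they do the work, as an engineer would, in place of code of your own. Each camera call takes 0.05 s, during which the arm holds its last target. There are 200 camera calls.

TASK

The headphones were left standing in the open dust tray on the watch bench: lift them out and hang them by the middle of their headband over the horizontal bar, one ear cup on each side of it, without dropping them. Then take the tray's hinged cover by its bar handle and lower it gently until it is fully closed over the movement ring. Leave the ring in its place in the tray and the other things on the bench undisturbed.

Things in the scene. Friction and masses are not known exactly. Their poses are not given: they have to be found in the camera images.
- headset: Headphones, 160 mm wide, 150 mm high, about 0.2 kg, standing on their ear cups in the tray. Origin at the bottom midway between the cups; z up to the crown, y cup to cup, x along the band's width. Cups 56 (x) by 32 (y) by 66 mm high, 88 mm apart inside. Crown: black cushion 32 mm wide (x), 84 mm long (y), 24 mm thick (z 126 to 150), to be gripped across its width from above.
- headset_crown (a point): Middle of the underside of the headband cushion, at (0, 0, 126 mm) in the headphones' frame: the place that should rest on the bar. Fingertips reaching below it would meet the bar.
- rail: Fixed steel stand: horizontal round bar 240 mm long and 16 mm in diameter on two end posts, bar axis 150 mm above the bench. Origin on the bench under the bar's middle; y along the bar, x across it. It may stand left or right of the robot's middle, with the tray on the other side.
- rail_mid (a point): Middle of the bar, on its axis (bar radius 8 mm), axes as for the stand.
- tray: Fixed open wooden tray, 170 mm (x) by 240 mm (y), 45 mm high, walls and floor 6 mm. Origin on the bench under its middle; the cover's hinge runs along the far (+x) rim, parallel to y.
- cover (a joint): Hinge angle of the tray's dust cover (clear pane in an aluminium frame, 170 by 240 mm, 0.25 kg): 0 = fully closed on the rim, about 1.57 = upright. It starts about upright, where it stays by itself; lowered further than about 0.25 rad from upright it falls shut unless held.
- cover_bar (a point): Middle of the cover's steel bar handle: round, 10 mm in diameter, 110 mm long, parallel to the hinge (tray's y), 215 mm from the hinge axis and 45 mm beyond the cover's free edge. Axes turn with the cover: its -x points from the hinge to the bar.
- cover_hinge (a point): Middle of the hinge axis, 85 mm from the tray's middle on its far (+x) side, 49 mm above the bench. Closed, the bar is level with it.
- ring: Green plastic movement ring, 64 mm outer diameter, 14 mm high, lying on the tray floor. Origin at the centre of its underside. Stays where it is.
- dome: Small glass dome with a knob, 64 mm in diameter, 74 mm high, bystander. Origin at the centre of its underside.
- block: Aluminium tweezer block, 50 by 90 by 30 mm with two upright tweezers reaching 95 mm, bystander. Origin at the centre of its underside.
- wrench: Steel case wrench, 150 mm long, lying flat across the far side of the bench, bystander. Origin at its middle.
Things that resemble listed ones, but are neither listed nor needed, are in the scene too. Leave any red look-alike of the headset alone.

How it is judged (in metres and radians):
On the way, in this order (a step that is already met when the one before it is completed fails the run):
1. the headphones hang released over the bar, cover still open (x of headset_crown in the frame of rail_mid between -0.03 and 0.03 m and y of headset_crown in the frame of rail_mid between -0.08 and 0.08 m and z of headset_crown in the frame of rail_mid between -0.005 and 0.025 m and angle between headset's own z axis and vertical below 0.4 rad and angle between the y axis of headset and the x axis of rail, either way round below 0.45 rad and contact force between headset and rail above 0.5 N and contact force between the fingers and headset below 0.1 N and value of joint cover above 0.5 rad), for 0.3 s.
2. the cover is fully closed (value of joint cover below 0.03 rad), for 0.2 s.
At the end, for the whole second after the job is handed in: The headphones hang at rest on the bar: middle of the cushion within 30 mm of the bar axis across and 80 mm of its middle along it, upright within 0.4 rad, cup-to-cup line square to the bar within 0.45 rad. The cover is closed to within 0.03 rad, and the ring lies within 20 mm of its starting place (x of headset_crown in the frame of rail_mid between -0.03 and 0.03 m and y of headset_crown in the frame of rail_mid between -0.08 and 0.08 m and z of headset_crown in the frame of rail_mid between -0.005 and 0.025 m and angle between headset's own z axis and vertical below 0.4 rad and angle between the y axis of headset and the x axis of rail, either way round below 0.45 rad and contact force between headset and rail above 0.5 N and linear speed of headset below 0.03 m/s and value of joint cover below 0.03 rad and distance of ring from where it was at the start of the episode below 0.02 m); the robot touches nothing.
It fails at once if the cover slams (faster than 2 rad/s within 0.2 rad of closed) (value of joint cover below 0.2 rad and velocity of joint cover below -2 rad/s).
It fails at once if the headphones are dropped (falling freely faster than 0.6 m/s) (contact force between each of the fingers, the arm and headset below 0.1 N and linear speed of headset above 0.6 m/s).
It fails at once if the ring, dome, tweezer block or wrench is disturbed (moved more than 20 mm) (distance of any of ring, dome, block, wrench from where it was at the start of the episode above 0.02 m).
It also fails if it takes over 61 s, if anything falls off the work surface, if the arm or the gripper's body presses on something with over 40 N, if the wrist force passes 120 N, or if a joint passes its speed limit or range.

## Working session

There is one attempt and no reset: what is moved stays moved. The work goes in short steps, Python scripts to look and compute and a tool call to move; the robot and the scene stay as the last step left them, time stands still between calls to the robot, and variables do not carry over. Pictures are saved under pics/ and viewed, at most 10 in all, crops included, and the job is handed in when it is done.

Besides the shell and the picture viewer there is one more tool, called after "Call:" by a JSON object that holds its "name" and its "arguments". jog_arm: Moves the arm, as the interface text tells. Shift numbers are shares of 40 mm and turn numbers shares of 10 degrees, none past 1 either way. Its arguments: {"type":"object","properties":{"commands":{"type":"array"},"squeeze":{"type":"number"}},"required":["commands"]}

```bash
mkdir -p pics; ls; python3 - <<'E'
from cell import manip,cams,job
import cv2,numpy as np,pickle
print(manip.read_state(), manip.nose_length)
d={}
for n in("scene","top"):
    c=cams.camera(n);d[n]=c
    cv2.imwrite(f"pics/{n}0.png",c["image"][:,:,::-1]);print(n,c["fx"],c["fy"],c["cx"],c["cy"],c["dist_coeffs"],np.round(c["world_to_cam"],3).tolist())
pickle.dump(d,open("d0.pkl","wb"))
E
```

```text
pics
{'clock': 0.0, 'joints': array([ 1.17137536e+00,  3.00453982e-01,  1.52155969e+00,  9.02532830e-07,
        1.32072691e+00, -6.65781124e-02]), 'qd': array([-1.54106911e-03,  1.12505307e-04, -1.16819661e-03,  3.69825456e-05,
        1.52309200e-03, -1.87584008e-04]), 'effort': array([ 2.53852464e-03, -5.31813526e+01, -3.52729154e+01,  7.09502120e-02,
        2.46710074e-02, -9.68912400e-05]), 'eef_pos': array([179.59511459, 519.5849051 , 212.90477326]), 'eef_rot': array([-3.14044732e+00, -7.72428225e-05,  2.80874953e+00]), 'wrist_force': array([-0.44649594,  0.12133058,  0.15865266]), 'moment': array([-0.00380261, -0.00410224, -0.00869786]), 'finger_force': 0.0, 'finger_gap': 94.01648156608223} 8.0
scene 445.9140798260564 445.9140798260564 320.34854534802923 232.86999016172118 [0.02922607 0.         0.         0.         0.        ] [[-0.242, 0.97, 0.018, 222.97], [0.532, 0.148, -0.834, -171.068], [-0.811, -0.193, -0.552, 1395.36], [0.0, 0.0, 0.0, 1.0]]
top 609.1872961952433 609.1872961952433 324.4487417824375 241.1756040730005 [-0.01497535  0.          0.          0.          0.        ] [[-0.01, -1.0, -0.02, -87.231], [-0.993, 0.012, -0.115, 517.766], [0.116, 0.019, -0.993, 1192.821], [0.0, 0.0, 0.0, 1.0]]
```

View pics/scene0.png

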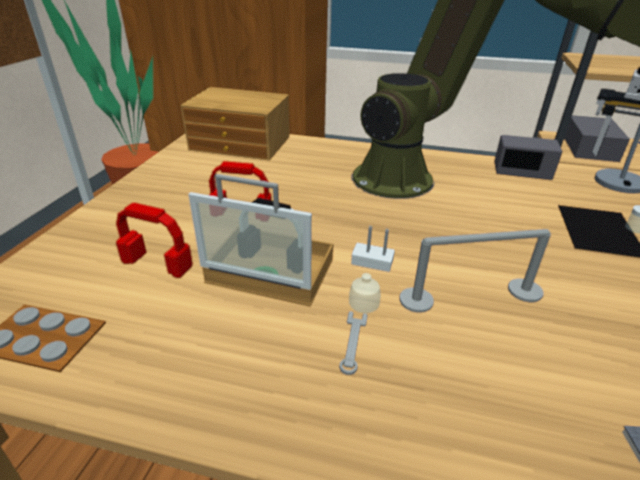

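View pics/top0.png

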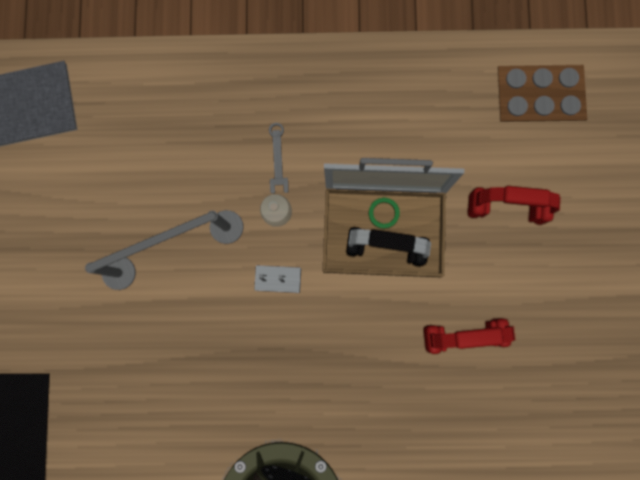

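The scene view looks back at the robot: the tray with its upright cover is at (265,250), the bar at (425-550,237). The top view shows the black cushion at about (391,241), the ring at (384,213), the bar from (90,268) to (214,217), and the cover's bar at (396,162). There are red decoys at (515,200) and (470,337).

```bash
cat > h.py <<'E'
import numpy as np,cv2,pickle
def K(c): return np.array([[c["fx"],0,c["cx"]],[0,c["fy"],c["cy"]],[0,0,1.]])
def ray(c,p):
    u=cv2.undistortPoints(np.array([[p]],float),K(c),np.array(c["dist_coeffs"]))[0,0]
    T=np.array(c["world_to_cam"]);R,t=T[:3,:3],T[:3,3]
    return -R.T@t, R.T@np.array([u[0],u[1],1])
def onz(c,p,z):
    o,d=ray(c,p);return o+d*(z-o[2])/d[2]
def two(c1,p1,c2,p2):
    o1,d1=ray(c1,p1);o2,d2=ray(c2,p2)
    s=np.linalg.lstsq(np.c_[d1,-d2],o2-o1,rcond=None)[0]
    a,b=o1+d1*s[0],o2+d2*s[1];return (a+b)/2,np.linalg.norm(a-b)
E
python3 - <<'E'
from h import *
d=pickle.load(open("d0.pkl","rb"))
for n,(x,y,w,h),f in(("top",(310,140,160,145),5),):
    cv2.imwrite(f"pics/c_{n}.png",cv2.resize(d[n]["image"][y:y+h,x:x+w,::-1],None,fx=f,fy=f,interpolation=cv2.INTER_CUBIC)[:600,:800])
im=d["scene"]["image"]
a=cv2.resize(im[160:310,180:340,::-1],None,fx=4,fy=4,interpolation=cv2.INTER_CUBIC)
cv2.imwrite("pics/c_scene.png",a)
E
```

```text
(no output)
```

View pics/c_top.png

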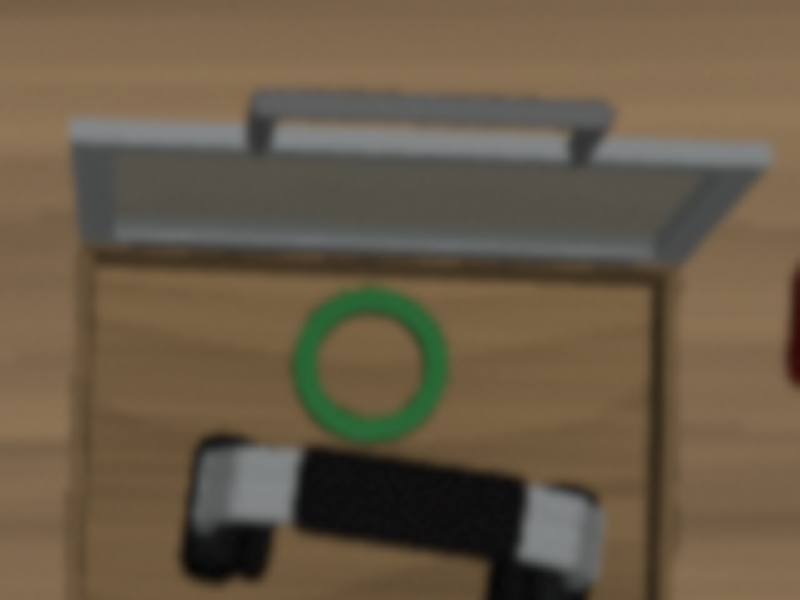

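View pics/c_scene.png

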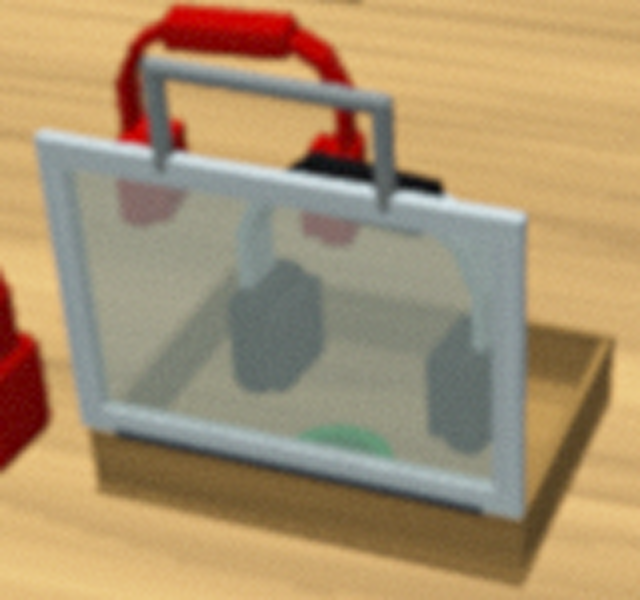

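The top crop gives cushion corners at crop (304,450), (527,481), (517,562) and (297,525), and handle ends at (252,97) and (612,110). The scene crop shows the handle at (148,62)-(388,98) and the cushion behind the pane.

```bash
python3 - <<'E'
from h import *
d=pickle.load(open("d0.pkl","rb"));t,s=d["top"],d["scene"]
print("cams",ray(t,(320,240))[0].round(),ray(s,(320,240))[0].round())
T=lambda x,y:(310+x/5-.4,140+y/5-.4)
S=lambda x,y:(180+x/4-.4,160+y/4-.4)
P=[onz(t,T(*p),156) for p in((304,450),(527,481),(517,562),(297,525))]
print("cushion",np.round(P,1).tolist(),np.mean(P,0).round(1)); v=P[1]+P[2]-P[0]-P[3]; print("y dir deg",np.degrees(np.arctan2(v[1],v[0])),np.linalg.norm(v)/2)
for a,b in(((255,97),(148,62)),((608,110),(388,98))):
    print("handle two",two(t,T(*a),s,S(*b)),onz(t,T(*a),264).round(1))
for a in((88,250),(668,268)): print("hinge rim",onz(t,T(*a),47).round(1))
print("tray near corners",onz(t,(323,272),45).round(1),onz(t,(443,276),45).round(1))
print("ring",onz(t,T(370,364),20).round(1))
print("dome",onz(t,(276,209),50).round(1),"block",onz(t,(278,279),30).round(1))
# rail: brightness-edge fit of bar in top: fit axis by grey mask
im=cv2.cvtColor(t["image"],cv2.COLOR_RGB2HSV)
m=((im[...,1]<70)&(im[...,2]>40)).astype(np.uint8)
sub=np.zeros_like(m);sub[205:285,80:225]=m[205:285,80:225]
pts=[]
for x in range(125,206,4):
    yy=np.where(sub[:,x])[0]; pts.append((x,yy.mean(),len(yy)))
pts=np.array(pts);print(pts.round(1).tolist())
for a,b in(((91,268),(547,235)),((213,217),(425,240))): print("rail",onz(t,a,150).round(1),two(t,a,s,b))
E
```

```text
cams [ 375. -116. 1243.] [1277.   78.  624.]
cushion [[522.0, -178.1, 156.0], [509.8, -257.7, 156.0], [480.6, -253.4, 156.0], [494.9, -175.1, 156.0]] [ 501.8 -216.1  156. ]
y dir deg -99.50034316965835 80.09944528353779
handle two (array([ 641.93873582, -202.90338078,  282.17999586]), np.float64(100.35986417923418)) [ 624.5 -158.   264. ]
handle two (array([ 604.17561145, -220.2899006 ,  260.42484252]), np.float64(109.13886157521642)) [ 618.5 -273.4  264. ]
hinge rim [618.3 -99.7  47. ]
hinge rim [ 607.9 -330.2   47. ]
tray near corners [453.9 -89.7  45. ] [ 443.4 -324.9   45. ]
ring [ 575.2 -213.2   20. ]
dome [579.9   2.4  50. ] block [441.9   0.5  30. ]
[[125.0, 266.0, 37.0], [129.0, 265.7, 36.0], [133.0, 264.0, 26.0], [137.0, 247.5, 10.0], [141.0, 245.5, 10.0], [145.0, 243.5, 10.0], [149.0, 242.0, 9.0], [153.0, 240.5, 10.0], [157.0, 238.5, 10.0], [161.0, 237.0, 9.0], [165.0, 235.5, 10.0], [169.0, 233.5, 10.0], [173.0, 232.0, 9.0], [177.0, 230.5, 10.0], [181.0, 228.5, 10.0], [185.0, 226.5, 10.0], [189.0, 225.0, 9.0], [193.0, 223.5, 10.0], [197.0, 221.5, 10.0], [201.0, 220.0, 9.0], [205.0, 218.5, 10.0]]
rail [458.8 329.1 150. ] (array([459.69900957, 335.83593493, 142.38298961]), np.float64(6.751972430975536))
rail [549.5 107.5 150. ] (array([549.65386602, 108.51042392, 148.77180139]), np.float64(1.4172374315813123))
```

Call:
{"name": "jog_arm", "arguments": {"commands": [{"az": 1,"dz": -0.15,"gripper": 0},{"az": 1,"dz": -0.15},{"az": 1,"dz": -0.15},{"az": 1,"dz": -0.15},{"az": 1,"dz": -0.15},{"az": 1,"dz": -0.15},{"az": 1,"dz": -0.15},{"az": 1,"dz": -0.15},{"az": 0.04}]}}

```text
schema error: expected keys dx, dy, dz, ax, ay, az, gripper
```

```bash
cat >> h.py <<'E'
from scipy.spatial.transform import Rotation as Ro
def to(target,yaxis,manip):
    s=manip.read_state();R=Ro.from_euler("xyz",s["eef_rot"]).as_matrix()
    dw=np.array(target)-s["eef_pos"];a=np.radians(yaxis)
    y=np.array([np.cos(a),np.sin(a),0])
    if y@R[:,1]<0:y=-y
    z=np.array([0,0,-1.]);G=np.c_[np.cross(y,z),y,z]
    rv=Ro.from_matrix(R.T@G).as_rotvec(degrees=True)
    print("t",s["clock"],"pos",s["eef_pos"].round(1),"tool shift/40",(R.T@dw/40).round(2),"turn/10",(rv/10).round(2),"gap",round(s["finger_gap"],1),"F",s["wrist_force"].round(1),"q",np.round(s["joints"],2))
E
python3 - <<'E'
from cell import manip
from h import *
to((502,-216,260),-9.5,manip)
E
```

```text
t 0.1 pos [179.6 519.6 213. ] tool shift/40 [-13.63 -14.75  -1.16] turn/10 [-0.01  0.    8.04] gap 94.3 F [-0.4  0.8 -0. ] q [ 1.17  0.3   1.52 -0.    1.32 -0.07]
```

All keys are needed in every row.

Call:
{"name": "jog_arm", "arguments": {"commands": [{"dx": 0,"dy": 0,"dz": -0.15,"ax": 0,"ay": 0,"az": 1,"gripper": 0},{"dx": 0,"dy": 0,"dz": -0.15,"ax": 0,"ay": 0,"az": 1,"gripper": 0},{"dx": 0,"dy": 0,"dz": -0.15,"ax": 0,"ay": 0,"az": 1,"gripper": 0},{"dx": 0,"dy": 0,"dz": -0.15,"ax": 0,"ay": 0,"az": 1,"gripper": 0},{"dx": 0,"dy": 0,"dz": -0.15,"ax": 0,"ay": 0,"az": 1,"gripper": 0},{"dx": 0,"dy": 0,"dz": -0.15,"ax": 0,"ay": 0,"az": 1,"gripper": 0},{"dx": 0,"dy": 0,"dz": -0.15,"ax": 0,"ay": 0,"az": 1,"gripper": 0},{"dx": 0,"dy": 0,"dz": -0.15,"ax": 0,"ay": 0,"az": 1,"gripper": 0},{"dx": 0,"dy": 0,"dz": 0,"ax": 0,"ay": 0,"az": 0.04,"gripper": 0}]}}

```text
clock: 1.23
eef_pos: [179.7, 519.9, 261.5]
eef_rot: [3.142, -0.0, 1.406]
wrist_force: [-0.3, -0.8, -0.4]
finger_gap: 93.8
finger_force: 0.0
```

```bash
python3 - <<'E'
from cell import manip
from h import *
to((502,-216,260),-9.5,manip)
E
```

```text
t 1.225 pos [179.7 519.9 261.5] tool shift/40 [-16.83  10.96   0.03] turn/10 [ 0.   -0.    0.01] gap 93.8 F [-0.3 -0.8 -0.4] q [1.17 0.27 1.45 0.   1.42 1.34]
```

Call:
{"name": "jog_arm", "arguments": {"commands": [{"dx": -0.9,"dy": 0.58,"dz": 0,"ax": 0,"ay": 0,"az": 0,"gripper": 0},{"dx": -0.9,"dy": 0.58,"dz": 0,"ax": 0,"ay": 0,"az": 0,"gripper": 0},{"dx": -0.9,"dy": 0.58,"dz": 0,"ax": 0,"ay": 0,"az": 0,"gripper": 0},{"dx": -0.9,"dy": 0.58,"dz": 0,"ax": 0,"ay": 0,"az": 0,"gripper": 0},{"dx": -0.9,"dy": 0.58,"dz": 0,"ax": 0,"ay": 0,"az": 0,"gripper": 0},{"dx": -0.9,"dy": 0.58,"dz": 0,"ax": 0,"ay": 0,"az": 0,"gripper": 0},{"dx": -0.9,"dy": 0.58,"dz": 0,"ax": 0,"ay": 0,"az": 0,"gripper": 0},{"dx": -0.9,"dy": 0.58,"dz": 0,"ax": 0,"ay": 0,"az": 0,"gripper": 0},{"dx": -0.9,"dy": 0.58,"dz": 0,"ax": 0,"ay": 0,"az": 0,"gripper": 0},{"dx": -0.9,"dy": 0.58,"dz": 0,"ax": 0,"ay": 0,"az": 0,"gripper": 0}]}}

```text
clock: 2.48
eef_pos: [349.5, 125.2, 261.2]
eef_rot: [-3.141, 0.0, 1.41]
wrist_force: [0.4, 0.5, 0.2]
finger_gap: 93.8
finger_force: 0.0
```

Call:
{"name": "jog_arm", "arguments": {"commands": [{"dx": -0.9,"dy": 0.6,"dz": 0,"ax": 0,"ay": 0,"az": 0,"gripper": 0},{"dx": -0.9,"dy": 0.6,"dz": 0,"ax": 0,"ay": 0,"az": 0,"gripper": 0},{"dx": -0.9,"dy": 0.6,"dz": 0,"ax": 0,"ay": 0,"az": 0,"gripper": 0},{"dx": -0.9,"dy": 0.6,"dz": 0,"ax": 0,"ay": 0,"az": 0,"gripper": 0},{"dx": -0.9,"dy": 0.6,"dz": 0,"ax": 0,"ay": 0,"az": 0,"gripper": 0},{"dx": -0.9,"dy": 0.6,"dz": 0,"ax": 0,"ay": 0,"az": 0,"gripper": 0},{"dx": -0.9,"dy": 0.6,"dz": 0,"ax": 0,"ay": 0,"az": 0,"gripper": 0},{"dx": -0.9,"dy": 0.6,"dz": 0,"ax": 0,"ay": 0,"az": 0,"gripper": 0}]}}

```text
clock: 3.48
eef_pos: [491.6, -190.5, 261.0]
eef_rot: [-3.141, -0.0, 1.41]
wrist_force: [0.5, -0.3, 0.2]
finger_gap: 94.0
finger_force: 0.0
```

```bash
python3 - <<'E'
from cell import manip
from h import *
to((502,-216,143),-9.5,manip)
# handle ends with right pairing
d=pickle.load(open("d0.pkl","rb"));t,s=d["top"],d["scene"]
T=lambda x,y:(310+x/5-.4,140+y/5-.4)
S=lambda x,y:(180+x/4-.4,160+y/4-.4)
for a,b in(((255,97),(388,98)),((608,110),(148,62))): print(two(t,T(*a),s,S(*b)))
# cushion upper edge near scene crop (312,160)-(440,190): top far corner left/right
for a,b in(((304,450),(440,184)),((527,481),(312,160))): print(two(t,T(*a),s,S(*b)))
E
```

```text
t 3.475 pos [ 491.6 -190.5  261. ] tool shift/40 [-0.59  0.36  2.95] turn/10 [-0.   -0.    0.03] gap 94.0 F [ 0.5 -0.3  0.2] q [-0.44  0.22  1.52  0.    1.41 -0.28]
(array([ 623.75623742, -157.41795324,  266.48517907]), np.float64(0.9977460148817124))
(array([ 617.92529241, -272.55805757,  265.21552772]), np.float64(1.4765648786405539))
(array([ 519.65568289, -173.02938844,  163.60242106]), np.float64(9.519839906811649))
(array([ 507.04882338, -250.34688035,  159.6229111 ]), np.float64(14.378076149042514))
```

Call:
{"name": "jog_arm", "arguments": {"commands": [{"dx": -0.59,"dy": 0.36,"dz": 0.3,"ax": 0,"ay": 0,"az": 0.03,"gripper": 0},{"dx": 0,"dy": 0,"dz": 0.6,"ax": 0,"ay": 0,"az": 0,"gripper": 0},{"dx": 0,"dy": 0,"dz": 0.6,"ax": 0,"ay": 0,"az": 0,"gripper": 0},{"dx": 0,"dy": 0,"dz": 0.6,"ax": 0,"ay": 0,"az": 0,"gripper": 0},{"dx": 0,"dy": 0,"dz": 0.4,"ax": 0,"ay": 0,"az": 0,"gripper": 0}]}}

```text
clock: 4.1
eef_pos: [501.2, -214.6, 160.0]
eef_rot: [-3.14, -0.0, 1.404]
wrist_force: [-0.7, -0.1, 0.4]
finger_gap: 94.3
finger_force: 0.0
```

```bash
python3 - <<'E'
from cell import manip,cams
from h import *
to((502,-216,143),-9.5,manip)
c=cams.camera("top");s=cams.camera("scene")
a=cv2.resize(c["image"][140:290,310:470,::-1],None,fx=2.5,fy=4)
b=cv2.resize(s["image"][100:310,180:340,::-1],(400,600))
cv2.imwrite("pics/g1.png",np.hstack([a,b]))
E
```

```text
t 4.1 pos [ 501.2 -214.6  160. ] tool shift/40 [-0.03  0.03  0.42] turn/10 [-0.01 -0.   -0.01] gap 94.3 F [-0.7 -0.1  0.4] q [-0.47  0.34  1.6  -0.    1.21 -0.3 ]
```

View pics/g1.png

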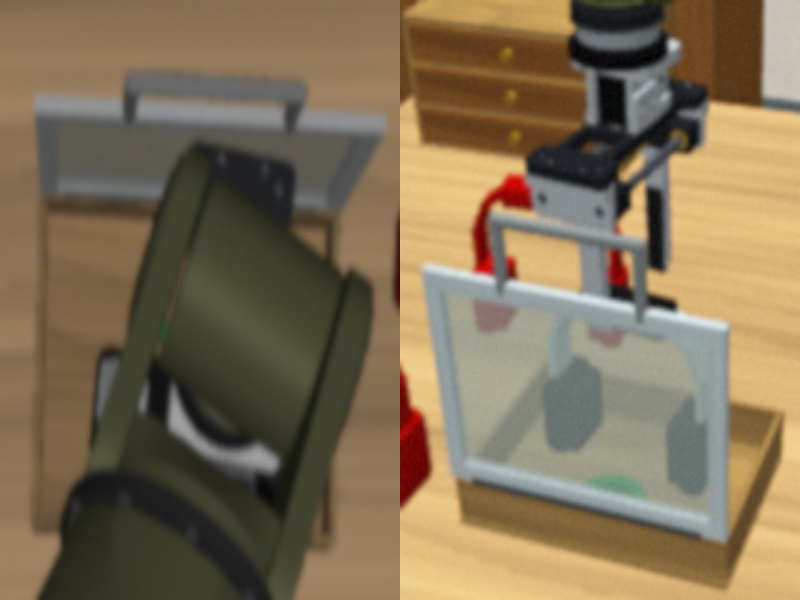

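The fingers straddle the cushion and clear the cover handle (right half, around (620,290)). I'll go down the last 17 mm and grip.

Call:
{"name": "jog_arm", "arguments": {"commands": [{"dx": -0.03,"dy": 0.03,"dz": 0.41,"ax": 0,"ay": 0,"az": 0,"gripper": 0},{"dx": 0,"dy": 0,"dz": 0,"ax": 0,"ay": 0,"az": 0,"gripper": 0},{"dx": 0,"dy": 0,"dz": 0,"ax": 0,"ay": 0,"az": 0,"gripper": 1},{"dx": 0,"dy": 0,"dz": 0,"ax": 0,"ay": 0,"az": 0,"gripper": 1},{"dx": 0,"dy": 0,"dz": 0,"ax": 0,"ay": 0,"az": 0,"gripper": 1},{"dx": 0,"dy": 0,"dz": 0,"ax": 0,"ay": 0,"az": 0,"gripper": 1},{"dx": 0,"dy": 0,"dz": 0,"ax": 0,"ay": 0,"az": 0,"gripper": 1},{"dx": 0,"dy": 0,"dz": 0,"ax": 0,"ay": 0,"az": 0,"gripper": 1}], "squeeze": 25}}

```text
clock: 5.2
eef_pos: [502.6, -216.1, 145.1]
eef_rot: [3.142, 0.0, 1.4]
wrist_force: [0.4, -0.6, -0.9]
finger_gap: 37.4
finger_force: 0.0
```

Call:
{"name": "jog_arm", "arguments": {"commands": [{"dx": 0,"dy": 0,"dz": 0.05,"ax": 0,"ay": 0,"az": 0,"gripper": 1},{"dx": 0,"dy": 0,"dz": 0,"ax": 0,"ay": 0,"az": 0,"gripper": 1},{"dx": 0,"dy": 0,"dz": 0,"ax": 0,"ay": 0,"az": 0,"gripper": 1},{"dx": 0,"dy": 0,"dz": 0,"ax": 0,"ay": 0,"az": 0,"gripper": 1}], "squeeze": 25}}

```text
clock: 5.7
eef_pos: [503.4, -216.4, 144.1]
eef_rot: [3.139, 0.001, 1.401]
wrist_force: [0.9, -0.2, 7.6]
finger_gap: 32.1
finger_force: 25.0
```

Call:
{"name": "jog_arm", "arguments": {"commands": [{"dx": 0,"dy": 0,"dz": -0.3,"ax": 0,"ay": 0,"az": 0,"gripper": 1},{"dx": 0,"dy": 0,"dz": -0.5,"ax": 0,"ay": 0,"az": 0,"gripper": 1},{"dx": 0,"dy": 0,"dz": -0.5,"ax": 0,"ay": 0,"az": 0,"gripper": 1},{"dx": 0,"dy": 0,"dz": -0.6,"ax": 0,"ay": 0,"az": 0,"gripper": 1},{"dx": 0,"dy": 0,"dz": -0.6,"ax": 0,"ay": 0,"az": 0,"gripper": 1},{"dx": 0,"dy": 0,"dz": -0.6,"ax": 0,"ay": 0,"az": 0,"gripper": 1},{"dx": 0,"dy": 0,"dz": -0.6,"ax": 0,"ay": 0,"az": 0,"gripper": 1},{"dx": 0,"dy": 0,"dz": -0.6,"ax": 0,"ay": 0,"az": 0,"gripper": 1},{"dx": 0,"dy": 0,"dz": -0.5,"ax": 0,"ay": 0,"az": 0,"gripper": 1}]}}

```text
clock: 6.82
eef_pos: [502.4, -216.1, 336.3]
eef_rot: [-3.142, 0.0, 1.4]
wrist_force: [-0.4, -0.9, -2.6]
finger_gap: 31.7
finger_force: 25.0
```

```bash
python3 - <<'E'
from cell import manip,cams
from h import *
to((504,218,330),-67.8,manip)
s=cams.camera("scene")
cv2.imwrite("pics/l1.png",cv2.resize(s["image"][60:300,160:480,::-1],None,fx=2,fy=2))
E
```

```text
t 6.825 pos [ 502.4 -216.1  336.3] tool shift/40 [10.7  -1.8   0.16] turn/10 [-0.   0.   5.8] gap 31.7 F [-0.4 -0.9 -2.6] q [-0.47  0.23  1.33 -0.    1.58 -0.3 ]
```

View pics/l1.png

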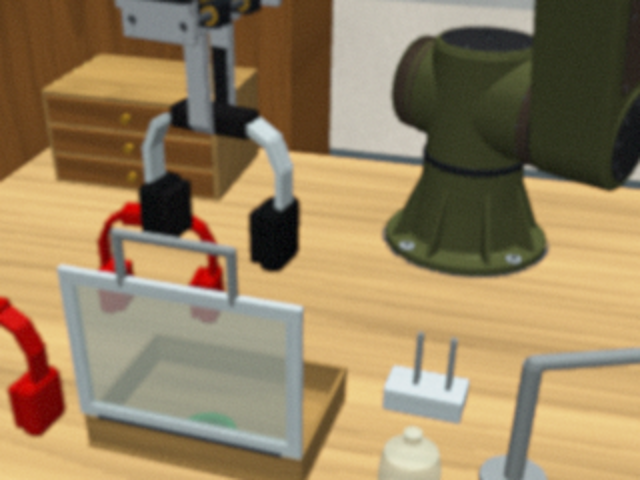

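Call:
{"name": "jog_arm", "arguments": {"commands": [{"dx": 0.4,"dy": -0.07,"dz": 0,"ax": 0,"ay": 0,"az": 0,"gripper": 1},{"dx": 0.7,"dy": -0.12,"dz": 0,"ax": 0,"ay": 0,"az": 0,"gripper": 1},{"dx": 0.9,"dy": -0.15,"dz": 0,"ax": 0,"ay": 0,"az": 0,"gripper": 1},{"dx": 0.9,"dy": -0.15,"dz": 0,"ax": 0,"ay": 0,"az": 0,"gripper": 1},{"dx": 0.9,"dy": -0.15,"dz": 0,"ax": 0,"ay": 0,"az": 0,"gripper": 1},{"dx": 0.9,"dy": -0.15,"dz": 0,"ax": 0,"ay": 0,"az": 0,"gripper": 1},{"dx": 0.9,"dy": -0.15,"dz": 0,"ax": 0,"ay": 0,"az": 0,"gripper": 1},{"dx": 0.9,"dy": -0.15,"dz": 0,"ax": 0,"ay": 0,"az": 0,"gripper": 1},{"dx": 0.9,"dy": -0.15,"dz": 0,"ax": 0,"ay": 0,"az": 0,"gripper": 1},{"dx": 0.9,"dy": -0.15,"dz": 0,"ax": 0,"ay": 0,"az": 0,"gripper": 1}]}}

```text
clock: 8.12
eef_pos: [503.1, 122.4, 333.9]
eef_rot: [-3.14, 0.001, 1.401]
wrist_force: [0.5, 0.3, -1.9]
finger_gap: 31.6
finger_force: 25.0
```

Call:
{"name": "jog_arm", "arguments": {"commands": [{"dx": 0.9,"dy": -0.15,"dz": 0,"ax": 0,"ay": 0,"az": 0,"gripper": 1},{"dx": 0.8,"dy": -0.15,"dz": 0,"ax": 0,"ay": 0,"az": 0,"gripper": 1},{"dx": 0.4,"dy": -0.1,"dz": 0,"ax": 0,"ay": 0,"az": 0.4,"gripper": 1},{"dx": 0,"dy": 0,"dz": 0,"ax": 0,"ay": 0,"az": 0.8,"gripper": 1},{"dx": 0,"dy": 0,"dz": 0,"ax": 0,"ay": 0,"az": 0.9,"gripper": 1},{"dx": 0,"dy": 0,"dz": 0,"ax": 0,"ay": 0,"az": 0.9,"gripper": 1},{"dx": 0,"dy": 0,"dz": 0,"ax": 0,"ay": 0,"az": 0.9,"gripper": 1},{"dx": 0,"dy": 0,"dz": 0,"ax": 0,"ay": 0,"az": 0.9,"gripper": 1},{"dx": 0,"dy": 0,"dz": 0,"ax": 0,"ay": 0,"az": 0.7,"gripper": 1},{"dx": 0,"dy": 0,"dz": 0,"ax": 0,"ay": 0,"az": 0.3,"gripper": 1}]}}

```text
clock: 9.38
eef_pos: [501.6, 206.6, 333.8]
eef_rot: [-3.141, 0.002, 0.386]
wrist_force: [0.3, 0.7, -1.5]
finger_gap: 31.8
finger_force: 25.0
```

```bash
python3 - <<'E'
from cell import manip,cams
from h import *
to((504,218,190),-67.8,manip)
s=cams.camera("scene");t=cams.camera("top")
pickle.dump({"scene":s,"top":t},open("d1.pkl","wb"))
a=cv2.resize(s["image"][60:320,360:620,::-1],(400,400)); b=cv2.resize(t["image"][150:330,60:240,::-1],(400,400))
cv2.imwrite("pics/r1.png",np.hstack([a,b]))
E
```

```text
t 9.375 pos [501.6 206.6 333.8] tool shift/40 [ 0.17 -0.24  3.6 ] turn/10 [-0.    0.01 -0.01] gap 31.8 F [ 0.3  0.7 -1.5] q [0.32 0.22 1.34 0.   1.58 1.51]
```

View pics/r1.png

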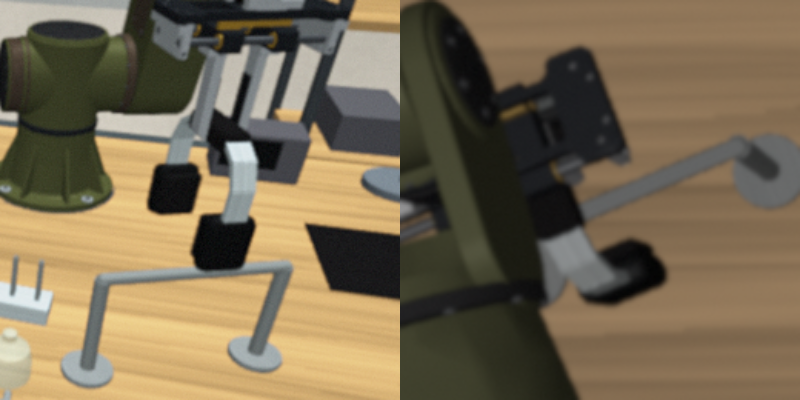

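The headphones hang level over the bar with their cups across it. In the scene half the cushion runs from (200,115) to (240,143), and in the top half one cup is at (635,275). I'll check the cushion's centre relative to the tool.

```bash
python3 - <<'E'
from h import *
d=pickle.load(open("d1.pkl","rb"));t,s=d["top"],d["scene"]
S=lambda x,y:(360+x*.65,60+y*.65); T=lambda x,y:(60+(x-400)*.45,150+y*.45)
for p in((240,143),(208,112)): print("scene",onz(s,S(*p),345).round(0))
for p in((545,238),(585,215)): print("top",onz(t,T(*p),345).round(0))
cv2.imwrite("pics/r2.png",np.hstack([cv2.resize(s["image"][110:240,440:550,::-1],(440,520),interpolation=2),cv2.resize(t["image"][220:300,100:170,::-1],(350,520),interpolation=2)]))
E
```

```text
scene [564. 221. 345.]
scene [482. 196. 345.]
top [460. 198. 345.]
top [475. 172. 345.]
```

View pics/r2.png

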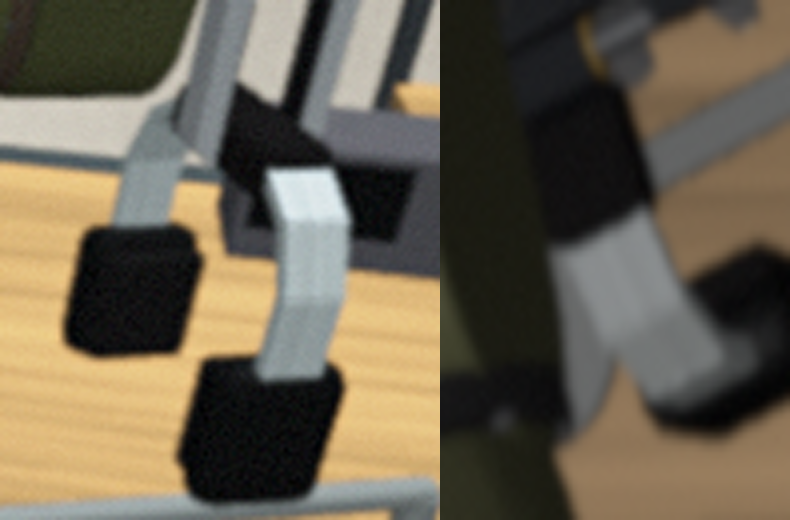

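The +x cushion end is at scene pixel (514.5,152) and the -x end at top pixel (131.4,255).

```bash
python3 - <<'E'
from h import *
d=pickle.load(open("d1.pkl","rb"));t,s=d["top"],d["scene"]
a=onz(s,(514.1,151.6),345);b=onz(t,(130.9,254.6),345);m=(a+b)/2;v=a-b
print(a.round(1),b.round(1),"mid",m.round(1),"len",np.linalg.norm(v),"ang",np.degrees(np.arctan2(v[1],v[0])))
# rail axis
p=[onz(t,q,158) for q in((137,247.5),(205,218.5))];print(np.round(p,1))
u=(p[1]-p[0])[:2];u/=np.linalg.norm(u);n=np.array([-u[1],u[0]]);print("rail ang",np.degrees(np.arctan2(*u[::-1])),"across offset of crown, tcp",n@(m-p[0])[:2],n@(np.array([501.6,206.6])-p[0][:2]),n)
E
```

```text
[559.6 219.2 345. ] [463.3 190.1 345. ] mid [511.4 204.6 345. ] len 100.58760710141462 ang 16.805120130894228
[[494.3 243.1 158. ]
 [545.7 120.4 158. ]]
rail ang -67.30489950671736 across offset of crown, tcp 0.9253157525230967 -7.398490992693536 [0.92257109 0.38582715]
```

Call:
{"name": "jog_arm", "arguments": {"commands": [{"dx": 0.1,"dy": -0.2,"dz": 0.3,"ax": 0,"ay": 0,"az": 0,"gripper": 1},{"dx": 0,"dy": 0,"dz": 0.5,"ax": 0,"ay": 0,"az": 0,"gripper": 1},{"dx": 0,"dy": 0,"dz": 0.5,"ax": 0,"ay": 0,"az": 0,"gripper": 1},{"dx": 0,"dy": 0,"dz": 0.5,"ax": 0,"ay": 0,"az": 0,"gripper": 1},{"dx": 0,"dy": 0,"dz": 0.5,"ax": 0,"ay": 0,"az": 0,"gripper": 1},{"dx": 0,"dy": 0,"dz": 0.5,"ax": 0,"ay": 0,"az": 0,"gripper": 1},{"dx": 0,"dy": 0,"dz": 0.5,"ax": 0,"ay": 0,"az": 0,"gripper": 1},{"dx": 0,"dy": 0,"dz": 0.3,"ax": 0,"ay": 0,"az": 0,"gripper": 1},{"dx": 0,"dy": 0,"dz": 0.1,"ax": 0,"ay": 0,"az": 0,"gripper": 1},{"dx": 0,"dy": 0,"dz": 0,"ax": 0,"ay": 0,"az": 0,"gripper": 1}]}}

```text
clock: 10.72
eef_pos: [503.3, 215.1, 187.2]
eef_rot: [3.142, -0.0, 0.388]
wrist_force: [-0.5, -0.4, -2.4]
finger_gap: 32.0
finger_force: 25.0
```

```bash
python3 - <<'E'
from cell import manip,cams
from h import *
to((504,218,170),-67.8,manip)
s=cams.camera("scene");t=cams.camera("top")
a=cv2.resize(s["image"][150:310,390:570,::-1],(450,400),interpolation=2); b=cv2.resize(t["image"][180:320,80:200,::-1],(343,400),interpolation=2)
cv2.imwrite("pics/r3.png",np.hstack([a,b]))
E
```

```text
t 10.725 pos [503.3 215.1 187.2] tool shift/40 [ 0.04 -0.06  0.43] turn/10 [ 0. -0.  0.] gap 32.0 F [-0.5 -0.4 -2.4] q [0.34 0.32 1.56 0.   1.26 1.52]
```

View pics/r3.png

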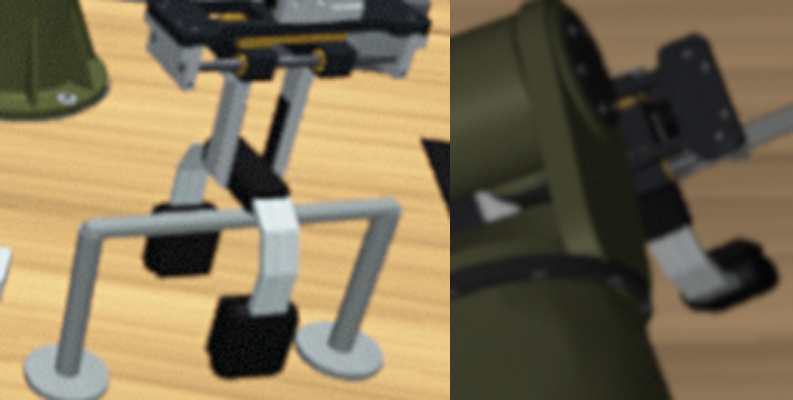

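The headphones straddle the bar: one cup is behind it at (182,240), the other in front at (252,335). Next I lower them in small steps until the bar pushes back.

Call:
{"name": "jog_arm", "arguments": {"commands": [{"dx": 0,"dy": 0,"dz": 0.25,"ax": 0,"ay": 0,"az": 0,"gripper": 1},{"dx": 0,"dy": 0,"dz": 0.06,"ax": 0,"ay": 0,"az": 0,"gripper": 1},{"dx": 0,"dy": 0,"dz": 0.04,"ax": 0,"ay": 0,"az": 0,"gripper": 1},{"dx": 0,"dy": 0,"dz": 0,"ax": 0,"ay": 0,"az": 0,"gripper": 1}]}}

```text
clock: 11.32
eef_pos: [503.3, 214.9, 173.0]
eef_rot: [3.142, 0.0, 0.388]
wrist_force: [-0.3, 0.0, -2.6]
finger_gap: 31.9
finger_force: 25.0
```

Call:
{"name": "jog_arm", "arguments": {"commands": [{"dx": 0,"dy": 0,"dz": 0.05,"ax": 0,"ay": 0,"az": 0,"gripper": 1},{"dx": 0,"dy": 0,"dz": 0,"ax": 0,"ay": 0,"az": 0,"gripper": 1}]}}

```text
clock: 11.58
eef_pos: [503.3, 214.9, 171.0]
eef_rot: [-3.142, 0.0, 0.388]
wrist_force: [0.9, 1.0, -2.1]
finger_gap: 31.7
finger_force: 25.0
```

Call:
{"name": "jog_arm", "arguments": {"commands": [{"dx": 0,"dy": 0,"dz": 0.04,"ax": 0,"ay": 0,"az": 0,"gripper": 1},{"dx": 0,"dy": 0,"dz": 0,"ax": 0,"ay": 0,"az": 0,"gripper": 1}]}}

```text
clock: 11.82
eef_pos: [503.4, 214.9, 169.8]
eef_rot: [3.142, -0.001, 0.388]
wrist_force: [-1.6, 0.2, 1.5]
finger_gap: 31.5
finger_force: 25.0
```

In contact: the wrist force rose from -2.4 to +1.5 N. Release.

Call:
{"name": "jog_arm", "arguments": {"commands": [{"dx": 0,"dy": 0,"dz": 0,"ax": 0,"ay": 0,"az": 0,"gripper": 0.6},{"dx": 0,"dy": 0,"dz": 0,"ax": 0,"ay": 0,"az": 0,"gripper": 0.5},{"dx": 0,"dy": 0,"dz": 0,"ax": 0,"ay": 0,"az": 0,"gripper": 0.4},{"dx": 0,"dy": 0,"dz": 0,"ax": 0,"ay": 0,"az": 0,"gripper": 0.3},{"dx": 0,"dy": 0,"dz": 0,"ax": 0,"ay": 0,"az": 0,"gripper": 0.3},{"dx": 0,"dy": 0,"dz": 0,"ax": 0,"ay": 0,"az": 0,"gripper": 0.3}]}}

```text
clock: 12.58
eef_pos: [503.3, 214.9, 169.4]
eef_rot: [-3.142, 0.0, 0.388]
wrist_force: [-0.2, -1.1, 0.0]
finger_gap: 65.5
finger_force: 0.0
```

Call:
{"name": "jog_arm", "arguments": {"commands": [{"dx": 0,"dy": 0,"dz": -0.3,"ax": 0,"ay": 0,"az": 0,"gripper": 0.3},{"dx": 0,"dy": 0,"dz": -0.6,"ax": 0,"ay": 0,"az": 0,"gripper": 0.3},{"dx": 0,"dy": 0,"dz": -0.9,"ax": 0,"ay": 0,"az": 0,"gripper": 0.3},{"dx": 0,"dy": 0,"dz": -0.9,"ax": 0,"ay": 0,"az": 0,"gripper": 0.3},{"dx": 0,"dy": 0,"dz": -0.9,"ax": 0,"ay": 0,"az": 0,"gripper": 0.3},{"dx": 0,"dy": 0,"dz": -0.9,"ax": 0,"ay": 0,"az": 0,"gripper": 0.3}]}}

```text
clock: 13.32
eef_pos: [503.1, 214.8, 351.6]
eef_rot: [3.142, -0.001, 0.388]
wrist_force: [0.6, 0.8, 0.5]
finger_gap: 65.9
finger_force: 0.0
```

```bash
python3 - <<'E'
from cell import manip,cams
from h import *
to((621,-215,340),-2.6,manip)
s=cams.camera("scene");t=cams.camera("top")
a=cv2.resize(s["image"][150:310,390:570,::-1],(450,400),interpolation=2); b=cv2.resize(t["image"][180:320,80:200,::-1],(343,400),interpolation=2)
cv2.imwrite("pics/r4.png",np.hstack([a,b]))
E
```

```text
t 13.325 pos [503.1 214.8 351.6] tool shift/40 [-1.34 11.06  0.29] turn/10 [ 0.   -0.   -6.52] gap 65.9 F [0.6 0.8 0.5] q [ 0.34  0.23  1.29 -0.    1.62  1.52]
```

View pics/r4.png

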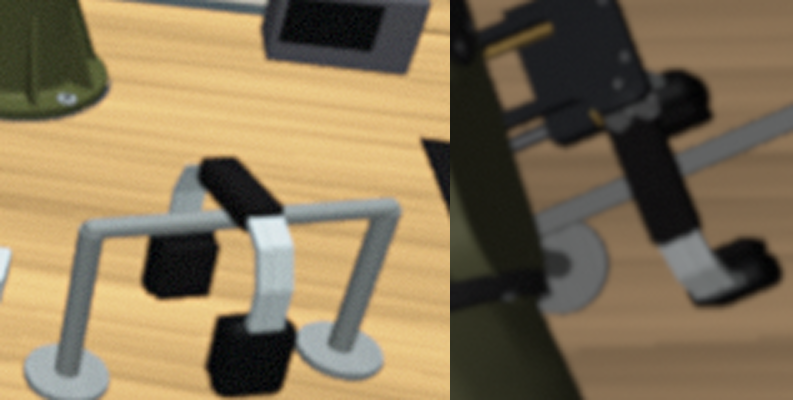

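They hang released across the bar in both views, so now the cover handle.

Call:
{"name": "jog_arm", "arguments": {"commands": [{"dx": 0,"dy": 0,"dz": 0,"ax": 0,"ay": 0,"az": -0.9,"gripper": 0.3},{"dx": 0,"dy": 0,"dz": 0,"ax": 0,"ay": 0,"az": -0.9,"gripper": 0.3},{"dx": 0,"dy": 0,"dz": 0,"ax": 0,"ay": 0,"az": -0.95,"gripper": 0.3},{"dx": 0,"dy": 0,"dz": 0,"ax": 0,"ay": 0,"az": -0.95,"gripper": 0.3},{"dx": 0,"dy": 0,"dz": 0,"ax": 0,"ay": 0,"az": -0.95,"gripper": 0.3},{"dx": 0,"dy": 0,"dz": 0,"ax": 0,"ay": 0,"az": -0.95,"gripper": 0.3},{"dx": 0,"dy": 0,"dz": 0,"ax": 0,"ay": 0,"az": -0.9,"gripper": 0.3},{"dx": 0,"dy": 0,"dz": 0,"ax": 0,"ay": 0,"az": 0,"gripper": 0.3}]}}

```text
clock: 14.42
eef_pos: [503.2, 214.8, 349.4]
eef_rot: [-3.141, 0.0, 1.522]
wrist_force: [-0.4, -0.8, 0.1]
finger_gap: 65.9
finger_force: 0.0
```

Call:
{"name": "jog_arm", "arguments": {"commands": [{"dx": -0.9,"dy": 0.28,"dz": 0,"ax": 0,"ay": 0,"az": 0,"gripper": 0.3},{"dx": -0.9,"dy": 0.28,"dz": 0,"ax": 0,"ay": 0,"az": 0,"gripper": 0.3},{"dx": -0.9,"dy": 0.28,"dz": 0,"ax": 0,"ay": 0,"az": 0,"gripper": 0.3},{"dx": -0.9,"dy": 0.28,"dz": 0,"ax": 0,"ay": 0,"az": 0,"gripper": 0.3},{"dx": -0.9,"dy": 0.28,"dz": 0,"ax": 0,"ay": 0,"az": 0,"gripper": 0.3},{"dx": -0.9,"dy": 0.28,"dz": 0,"ax": 0,"ay": 0,"az": 0,"gripper": 0.3},{"dx": -0.9,"dy": 0.28,"dz": 0,"ax": 0,"ay": 0,"az": 0,"gripper": 0.3},{"dx": -0.9,"dy": 0.28,"dz": 0,"ax": 0,"ay": 0,"az": 0,"gripper": 0.3},{"dx": -0.9,"dy": 0.28,"dz": 0,"ax": 0,"ay": 0,"az": 0,"gripper": 0.3},{"dx": -0.9,"dy": 0.28,"dz": 0,"ax": 0,"ay": 0,"az": 0,"gripper": 0.3}]}}

```text
clock: 15.68
eef_pos: [597.9, -151.3, 349.4]
eef_rot: [-3.141, -0.0, 1.518]
wrist_force: [0.7, -0.3, 0.0]
finger_gap: 65.7
finger_force: 0.0
```

```bash
python3 - <<'E'
from cell import manip
from h import *
to((620.5,-215,300),-2.8,manip)
E
```

```text
t 15.675 pos [ 597.9 -151.3  349.4] tool shift/40 [-1.56  0.65  1.24] turn/10 [-0.   -0.   -0.02] gap 65.7 F [ 0.7 -0.3  0. ] q [-0.31  0.4   1.08  0.    1.66 -0.25]
```

Call:
{"name": "jog_arm", "arguments": {"commands": [{"dx": -0.8,"dy": 0.33,"dz": 0,"ax": 0,"ay": 0,"az": 0,"gripper": 0.3},{"dx": -0.76,"dy": 0.32,"dz": 0.3,"ax": 0,"ay": 0,"az": 0,"gripper": 0.3},{"dx": 0,"dy": 0,"dz": 0.9,"ax": 0,"ay": 0,"az": 0,"gripper": 0.3},{"dx": 0,"dy": 0,"dz": 0,"ax": 0,"ay": 0,"az": 0,"gripper": 0.3}]}}

```text
clock: 16.18
eef_pos: [620.0, -213.6, 298.8]
eef_rot: [-3.137, -0.002, 1.519]
wrist_force: [0.1, 0.4, -0.4]
finger_gap: 65.4
finger_force: 0.0
```

```bash
python3 - <<'E'
from cell import manip
from h import *
to((620.5,-215,254),-2.8,manip)
E
```

```text
t 16.175 pos [ 620.  -213.6  298.8] tool shift/40 [-0.04  0.02  1.12] turn/10 [-0.03 -0.01 -0.02] gap 65.4 F [ 0.1  0.4 -0.4] q [-0.39  0.51  1.03  0.    1.6  -0.34]
```

Call:
{"name": "jog_arm", "arguments": {"commands": [{"dx": -0.04,"dy": 0.02,"dz": 0.5,"ax": 0,"ay": 0,"az": 0,"gripper": 0.3},{"dx": 0,"dy": 0,"dz": 0.5,"ax": 0,"ay": 0,"az": 0,"gripper": 0.3},{"dx": 0,"dy": 0,"dz": 0.12,"ax": 0,"ay": 0,"az": 0,"gripper": 0.5},{"dx": 0,"dy": 0,"dz": 0,"ax": 0,"ay": 0,"az": 0,"gripper": 0.7},{"dx": 0,"dy": 0,"dz": 0,"ax": 0,"ay": 0,"az": 0,"gripper": 0.8},{"dx": 0,"dy": 0,"dz": 0,"ax": 0,"ay": 0,"az": 0,"gripper": 1},{"dx": 0,"dy": 0,"dz": 0,"ax": 0,"ay": 0,"az": 0,"gripper": 1},{"dx": 0,"dy": 0,"dz": 0,"ax": 0,"ay": 0,"az": 0,"gripper": 1}], "squeeze": 15}}

```text
clock: 17.18
eef_pos: [621.5, -215.3, 256.7]
eef_rot: [3.142, -0.0, 1.522]
wrist_force: [0.0, -0.3, 0.6]
finger_gap: 9.8
finger_force: 15.3
```

Call:
{"name": "jog_arm", "arguments": {"commands": [{"dx": 0,"dy": 0,"dz": 0,"ax": 0,"ay": 0,"az": 0,"gripper": 1},{"dx": 0,"dy": 0,"dz": 0,"ax": 0,"ay": 0,"az": 0,"gripper": 1}]}}

```text
clock: 17.42
eef_pos: [621.5, -215.3, 256.8]
eef_rot: [3.141, 0.0, 1.522]
wrist_force: [-0.2, -0.1, 0.4]
finger_gap: 9.3
finger_force: 15.0
```

```bash
python3 - <<'E'
import numpy as np
th=np.radians([91.5,88,84,79,74,69,64,59,54,49,44,39,34,29,24,20,16,12,9,6,3,1,0])
y=-215*np.cos(th);z=-215*np.sin(th)
for a,b,c,p,q in zip(np.degrees(th[1:]),np.diff(y)/40,np.diff(z)/40,y[1:]-y[0],z[1:]-z[0]): print(round(a),round(b,2),round(c,2),"cum",p.round(),q.round())
E
```

```text
88 -0.33 0.0 cum -13.0 0.0
84 -0.37 0.03 cum -28.0 1.0
79 -0.46 0.07 cum -47.0 4.0
74 -0.46 0.11 cum -65.0 8.0
69 -0.44 0.15 cum -83.0 14.0
64 -0.43 0.19 cum -100.0 22.0
59 -0.41 0.22 cum -116.0 31.0
54 -0.39 0.26 cum -132.0 41.0
49 -0.37 0.29 cum -147.0 53.0
44 -0.34 0.32 cum -160.0 66.0
39 -0.31 0.35 cum -173.0 80.0
34 -0.28 0.38 cum -184.0 95.0
29 -0.25 0.4 cum -194.0 111.0
24 -0.21 0.42 cum -202.0 127.0
20 -0.14 0.35 cum -208.0 141.0
16 -0.12 0.36 cum -212.0 156.0
12 -0.09 0.36 cum -216.0 170.0
9 -0.05 0.28 cum -218.0 181.0
6 -0.04 0.28 cum -219.0 192.0
3 -0.02 0.28 cum -220.0 204.0
1 -0.01 0.19 cum -221.0 211.0
0 -0.0 0.09 cum -221.0 215.0
```

Call:
{"name": "jog_arm", "arguments": {"commands": [{"dx": 0,"dy": -0.33,"dz": 0,"ax": 0,"ay": 0,"az": 0,"gripper": 1},{"dx": 0,"dy": -0.37,"dz": 0.03,"ax": 0,"ay": 0,"az": 0,"gripper": 1},{"dx": 0,"dy": -0.46,"dz": 0.07,"ax": 0,"ay": 0,"az": 0,"gripper": 1},{"dx": 0,"dy": -0.46,"dz": 0.11,"ax": 0,"ay": 0,"az": 0,"gripper": 1},{"dx": 0,"dy": -0.44,"dz": 0.15,"ax": 0,"ay": 0,"az": 0,"gripper": 1},{"dx": 0,"dy": -0.43,"dz": 0.19,"ax": 0,"ay": 0,"az": 0,"gripper": 1},{"dx": 0,"dy": 0,"dz": 0,"ax": 0,"ay": 0,"az": 0,"gripper": 1}]}}

```text
clock: 18.3
eef_pos: [521.4, -210.2, 234.5]
eef_rot: [-3.141, -0.001, 1.522]
wrist_force: [0.1, 2.1, -2.0]
finger_gap: 9.7
finger_force: 15.0
```

Call:
{"name": "jog_arm", "arguments": {"commands": [{"dx": 0,"dy": -0.41,"dz": 0.22,"ax": 0,"ay": 0,"az": 0,"gripper": 1},{"dx": 0,"dy": -0.39,"dz": 0.26,"ax": 0,"ay": 0,"az": 0,"gripper": 1},{"dx": 0,"dy": -0.37,"dz": 0.29,"ax": 0,"ay": 0,"az": 0,"gripper": 1},{"dx": 0,"dy": -0.34,"dz": 0.32,"ax": 0,"ay": 0,"az": 0,"gripper": 1},{"dx": 0,"dy": 0,"dz": 0,"ax": 0,"ay": 0,"az": 0,"gripper": 1}]}}

```text
clock: 18.92
eef_pos: [462.0, -207.3, 190.2]
eef_rot: [3.142, -0.001, 1.522]
wrist_force: [6.8, 2.8, -7.6]
finger_gap: 9.4
finger_force: 15.0
```

Call:
{"name": "jog_arm", "arguments": {"commands": [{"dx": 0,"dy": -0.21,"dz": 0.36,"ax": 0,"ay": 0,"az": 0,"gripper": 1},{"dx": 0,"dy": -0.25,"dz": 0.38,"ax": 0,"ay": 0,"az": 0,"gripper": 1},{"dx": 0,"dy": 0,"dz": 0,"ax": 0,"ay": 0,"az": 0,"gripper": 1}]}}

```text
clock: 19.3
eef_pos: [440.7, -206.3, 160.8]
eef_rot: [-3.134, -0.002, 1.522]
wrist_force: [-25.1, 6.1, 14.6]
finger_gap: 9.6
finger_force: 15.0
```

Call:
{"name": "jog_arm", "arguments": {"commands": [{"dx": 0,"dy": -0.2,"dz": 0.2,"ax": 0,"ay": 0,"az": 0,"gripper": 1},{"dx": 0,"dy": -0.13,"dz": 0.2,"ax": 0,"ay": 0,"az": 0,"gripper": 1},{"dx": 0,"dy": 0,"dz": 0,"ax": 0,"ay": 0,"az": 0,"gripper": 1}]}}

```text
clock: 19.68
eef_pos: [431.1, -205.9, 145.3]
eef_rot: [3.141, -0.001, 1.522]
wrist_force: [5.4, 3.8, -4.2]
finger_gap: 9.1
finger_force: 15.0
```

Call:
{"name": "jog_arm", "arguments": {"commands": [{"dx": 0,"dy": -0.09,"dz": 0.21,"ax": 0,"ay": 0,"az": 0,"gripper": 1},{"dx": 0,"dy": -0.1,"dz": 0.21,"ax": 0,"ay": 0,"az": 0,"gripper": 1},{"dx": 0,"dy": -0.13,"dz": 0.35,"ax": 0,"ay": 0,"az": 0,"gripper": 1},{"dx": 0,"dy": 0,"dz": 0,"ax": 0,"ay": 0,"az": 0,"gripper": 1}]}}

```text
clock: 20.18
eef_pos: [417.4, -205.4, 113.6]
eef_rot: [3.141, -0.0, 1.522]
wrist_force: [4.3, 3.6, -2.2]
finger_gap: 9.1
finger_force: 15.0
```

Call:
{"name": "jog_arm", "arguments": {"commands": [{"dx": 0,"dy": -0.1,"dz": 0.36,"ax": 0,"ay": 0,"az": 0,"gripper": 1},{"dx": 0,"dy": -0.08,"dz": 0.36,"ax": 0,"ay": 0,"az": 0,"gripper": 1},{"dx": 0,"dy": -0.05,"dz": 0.28,"ax": 0,"ay": 0,"az": 0,"gripper": 1},{"dx": 0,"dy": 0,"dz": 0,"ax": 0,"ay": 0,"az": 0,"gripper": 1}]}}

```text
clock: 20.68
eef_pos: [408.1, -205.1, 73.7]
eef_rot: [-3.141, -0.0, 1.522]
wrist_force: [3.0, 1.3, -0.3]
finger_gap: 9.8
finger_force: 15.0
```

Call:
{"name": "jog_arm", "arguments": {"commands": [{"dx": 0,"dy": -0.04,"dz": 0.25,"ax": 0,"ay": 0,"az": 0,"gripper": 1},{"dx": 0,"dy": -0.02,"dz": 0.25,"ax": 0,"ay": 0,"az": 0,"gripper": 1},{"dx": 0,"dy": 0,"dz": 0.15,"ax": 0,"ay": 0,"az": 0,"gripper": 1},{"dx": 0,"dy": 0,"dz": 0,"ax": 0,"ay": 0,"az": 0,"gripper": 1}]}}

```text
clock: 21.18
eef_pos: [406.3, -205.0, 48.1]
eef_rot: [3.14, 0.0, 1.522]
wrist_force: [5.9, 2.8, -1.8]
finger_gap: 9.6
finger_force: 15.0
```

Call:
{"name": "jog_arm", "arguments": {"commands": [{"dx": 0,"dy": 0,"dz": 0.08,"ax": 0,"ay": 0,"az": 0,"gripper": 1},{"dx": 0,"dy": 0,"dz": 0.06,"ax": 0,"ay": 0,"az": 0,"gripper": 1},{"dx": 0,"dy": 0,"dz": 0,"ax": 0,"ay": 0,"az": 0,"gripper": 1}]}}

```text
clock: 21.55
eef_pos: [406.3, -205.6, 43.7]
eef_rot: [3.14, 0.002, 1.523]
wrist_force: [-1.7, 1.3, 13.6]
finger_gap: 9.4
finger_force: 15.0
```

Closed against the rim: 13.6 N pushing up. Open partly, then back out upward.

Call:
{"name": "jog_arm", "arguments": {"commands": [{"dx": 0,"dy": 0,"dz": 0,"ax": 0,"ay": 0,"az": 0,"gripper": 1},{"dx": 0,"dy": 0,"dz": 0,"ax": 0,"ay": 0,"az": 0,"gripper": 0.75},{"dx": 0,"dy": 0,"dz": 0,"ax": 0,"ay": 0,"az": 0,"gripper": 0.65},{"dx": 0,"dy": 0,"dz": 0,"ax": 0,"ay": 0,"az": 0,"gripper": 0.65},{"dx": 0,"dy": 0,"dz": 0,"ax": 0,"ay": 0,"az": 0,"gripper": 0.65}]}}

```text
clock: 22.18
eef_pos: [405.6, -204.9, 42.9]
eef_rot: [-3.141, -0.0, 1.523]
wrist_force: [-1.1, 0.5, 0.3]
finger_gap: 33.0
finger_force: 0.0
```

Call:
{"name": "jog_arm", "arguments": {"commands": [{"dx": 0,"dy": 0,"dz": -0.2,"ax": 0,"ay": 0,"az": 0,"gripper": 0.65},{"dx": 0,"dy": 0,"dz": -0.4,"ax": 0,"ay": 0,"az": 0,"gripper": 0.65},{"dx": 0,"dy": 0,"dz": -0.8,"ax": 0,"ay": 0,"az": 0,"gripper": 0.65},{"dx": 0,"dy": 0,"dz": -0.9,"ax": 0,"ay": 0,"az": 0,"gripper": 0.65},{"dx": 0,"dy": 0,"dz": -0.9,"ax": 0,"ay": 0,"az": 0,"gripper": 0.65},{"dx": 0,"dy": 0,"dz": -0.9,"ax": 0,"ay": 0,"az": 0,"gripper": 0.65},{"dx": 0,"dy": 0,"dz": 0,"ax": 0,"ay": 0,"az": 0,"gripper": 0.65}]}}

```text
clock: 23.05
eef_pos: [406.5, -205.3, 209.8]
eef_rot: [3.137, 0.002, 1.523]
wrist_force: [-0.6, 0.2, -0.7]
finger_gap: 32.9
finger_force: 0.0
```

```bash
python3 - <<'E'
from cell import manip,cams
from h import *
s=cams.camera("scene");t=cams.camera("top");d=pickle.load(open("d0.pkl","rb"))
print(manip.read_state()["wrist_force"].round(1))
T=s["world_to_cam"]
def px(c,p): return cv2.projectPoints(np.array([p],float),cv2.Rodrigues(c["world_to_cam"][:3,:3])[0],c["world_to_cam"][:3,3],K(c),np.array(c["dist_coeffs"]))[0][0,0]
# aluminium frame sits flat at z~52: compare image at expected frame corners; grey mask in top
hsv=cv2.cvtColor(t["image"],cv2.COLOR_RGB2HSV);h0=cv2.cvtColor(s["image"],cv2.COLOR_RGB2HSV)
g=((hsv[...,1]<60)&(hsv[...,2]>90)).astype(np.uint8)
g[:, :310]=0;g[:,460:]=0;g[:150]=0;g[300:]=0
ys,xs=np.where(g);print("top grey bbox",xs.min(),xs.max(),ys.min(),ys.max())
for p in((618,-95,52),(608,-335,52),(448,-87,52),(438,-327,52)): print(px(t,p).round())
gs=((h0[...,1]<60)&(h0[...,2]>140)).astype(np.uint8);gs[:, :180]=0;gs[:,340:]=0
gs[:180]=0;gs[310:]=0
ys,xs=np.where(gs);print("scene grey bbox",xs.min(),xs.max(),ys.min(),ys.max())
for p in((618,-95,52),(608,-335,52),(448,-87,52),(438,-327,52)): print(px(s,p).round())
print("still", [float(np.abs(s["image"][y0:y1,x0:x1].astype(int)-d["scene"]["image"][y0:y1,x0:x1]).mean().round(1)) for x0,x1,y0,y1 in((345,385,275,310),(350,400,245,270),(335,365,315,375))])
E
```

```text
[ 0.1  0.2 -1.2]
top grey bbox 322 446 186 293
[325. 189.]
[446. 193.]
[322. 275.]
[445. 279.]
scene grey bbox 201 333 217 289
[311. 284.]
[202. 261.]
[334. 238.]
[237. 221.]
still [7.7, 7.1, 7.1]
```

```bash
python3 - <<'E'
from cell import job,cams
import cv2,numpy as np
a=cv2.resize(cams.camera("scene")["image"][150:310,390:570,::-1],(450,400),interpolation=2);b=cv2.imread("pics/r4.png")[:,:450]
print("headset change",np.abs(a[140:].astype(int)-b[140:]).mean())
print(job.sign_off())
E
```

```text
headset change 2.872358974358974
the job is handed in; nothing more can be done
None
```

The headphones hang released across the middle of the bar, and the cover was lowered by its handle onto the tray rim and checked closed from both cameras. The job was handed in at about 23 s of the 61 s allowed, and no verdict came back.

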